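# Uncover the tin and nest the bearing-driver cups

## Robot

A 7-joint arm with a two-finger parallel gripper is mounted at the origin on the work surface. World frame = base frame: x ahead of the robot, y to its left, z up, the work surface at z = 0. Lengths are in m, angles in rad, forces in N, time in s.
With the tool pointing down it reaches from about 0.425 to 0.875 m from the base axis. Payload 4.7 kg.
Tool frame: the origin (TCP) lies between the finger pads; the fingertips stand 14 mm ahead of it and the grasp point (between the pads) lies 5 mm behind it; z points along the fingers, y is the line along which they close (so a half turn about z gives the same grasp; the last joint's range is limited). The gripper opens to 87 mm and grips with 3 to 60 N. Pads are 19 mm wide; open, the fingers measure 117 mm over their backs; the gripper's body (75 mm by 190 mm) begins 51 mm behind the grasp point.
Start: joints at [-1.123, 0.321, -0.07, 1.45, 0.023, 1.371, -0.057], TCP at [0.273, 0.59, 0.206] pointing down, gripper open.
Joint ranges: [-2.86, 2.86], [-0.3, 2.09], [-1.38, 1.24], [0.06, 2.45], [-1.56, 4.7], [0.09, 2.05], [-2.69, 2.69]. Speed limits (rad/s): [2.57, 2.57, 3.14, 3.14, 3.14, 3.14, 3.14].

## Interface

Orientations are given as a rotation vector (axis times angle).
In Python, from bench import ctrl gives the robot as it stands.
- The arm moves only by the tool step_arm, never from a script. Its argument "commands" is a list of rows, each an object with "travel": the shift along the tool's x, y, z in m, a list of three; "turn": the turn, a rotation vector about the tool's x, y, z in degrees, a list of three. A call has 1 to 5 rows; each row is the pose to reach, as a shift and turn from the pose commanded when the call began, along the tool's axes at that moment; what a row does not reach only later rows make up. A row lasts 1/10 s, in which the tool goes at most 50 mm and 8.59 degrees, less where a joint would pass 70% of its speed; a pose out of reach is approached as far as the arm can. A call with a gripper value outside its range is refused whole. "gripper" is the opening, from 0 (shut) to 1 (fully open), set as the call begins (left out, the last holds). The fingers move at their own pace and stop on an object; "force" is the grip in N (left out, the last holds). Time passes only in rows, so rows that repeat a pose let the fingers close. It gives the time, the measured TCP pose, the force, the opening and the grip force at its end, in the units of the state.
- ctrl.get_state(): the state, without advancing time (a new reading comes with each control period).
- ctrl.get_image(name): name is "side" or "top" or "wrist"; returns the picture (420x560x3 uint8, red, green, blue); there is no depth.
- ctrl.camera_model(name): a dict with "fx", "fy", "cx", "cy" (pixels), "R" (3x3) and "t" (3): a world point X has camera coordinates R X + t; the wrist camera has in their place "T_tool_cam" (4x4, takes a point from camera to tool coordinates, whose origin is the TCP and whose axes are the flange's). Camera axes: x right, y down, z forward; pixel columns grow to the right and rows downward; lengths in m; the calibration is good to about 2 mm. A picture is of the moment at which its call begins: read the wrist's pose just before it. camera_model takes no time and is no camera call.
- ctrl.close_job(): hands the job in; it is judged then, once.
The state is a dict: "time": time; "joint_positions": joint angles; "qd": joint speeds; "joint_torque": joint torques, N m; "position": TCP position; "tool_rot": TCP orientation; "ft_force": force on the tool from outside, world axes, zero at the start; "torque": the same for the moment, N m; "grip_width": opening from 0.0 (shut) to 1.0 (fully open); "grip_force": force on a finger pad.
Only numpy, scipy, OpenCV 4.12 (cv2) and the standard library are available. Lean on these libraries where they do the work, as an engineer would, in place of code of your own. Each camera call takes 0.05 s, during which the arm holds its last target. There are 200 camera calls.

## Task

Take the lid off the blue tin and set it down on the black rubber mat, knob up and wholly on the mat. Then stand the red cup in the open tin, and after that stand the brass cup inside the red cup, each upright and right down on the floor beneath it. Set things down, do not drop them, keep the tin standing on the bench, and leave the spray can, the hammer and the black socket alone.

Things in the scene. Friction and masses are not known exactly. Their poses are not given: they have to be found in the camera images.
- tin: Open round blue steel tin standing loose on the bench, 0.9 kg, 60 mm tall, outer diameter 86 mm, bore 76 mm (wall 5 mm), floor 6 mm thick. Covered at the start by the lid. Origin at the centre of its underside, z up.
- tin_lid: Loose blue lid resting on the tin, unlatched, about 0.16 kg: disc 100 mm across, 4 mm thick, skirt below it 10 mm deep (bore 94 mm, loose round the tin), upright black round knob on top, 24 mm across, 30 mm tall. Origin on the axis at the skirt's lower edge, z up: disc top at 14 mm, knob top at 44 mm. On the tin the origin is 50 mm above the tin's underside.
- mat: Square black rubber mat, 180 x 180 mm, 4 mm thick, fixed to the bench. Origin at the centre of its underside, x and y along its sides.
- big_cup: Red open round cup, about 0.28 kg, standing mouth up on the bench: outer diameter 66 mm (60 mm at the bevelled foot), height 92 mm, bore 58 mm, wall 4 mm, floor 6 mm thick. Origin at the centre of its underside, z up. In the tin its origin is 6 mm above the tin's underside and its rim stands 38 mm above the tin's rim.
- small_cup: Brass-coloured open round cup, narrower and taller, about 0.26 kg, standing mouth up on the bench: outer diameter 50 mm (44 mm at the bevelled foot), height 124 mm, wall 4 mm, floor 6 mm thick. Origin at the centre of its underside, z up. In the red cup its origin is 6 mm above the red cup's underside and its rim stands 38 mm above the red cup's rim.
- spray_can: Bystander: upright white spray can with a yellow band, diameter 54 mm, 150 mm tall, beyond the work. Origin at the centre of its underside.
- mallet: Bystander: wooden-handled hammer lying on the bench beyond the work, about 300 mm long. Origin under it; its handle runs along its own -x.
- nut_socket: Bystander: black steel tube socket standing on the bench beyond the work, diameter 30 mm, 50 mm tall. Origin at the centre of its underside.
Things that resemble listed ones, but are neither listed nor needed, are in the scene too. There is more than one size of the big_cup; the job needs the largest.

How it is judged:
By the outcome, as a careful person would: the job done as asked, in the order asked, and still so for the second after the job is handed in, with the robot touching nothing.
It also fails if it takes over 72 s, if anything falls off the work surface, if the arm or the gripper's body presses on something with over 40 N, if the wrist force passes 120 N, or if a joint passes its speed limit or range.

## Working session

There is one attempt and no reset: what is moved stays moved. The work goes in short steps, Python scripts to look and compute and a tool call to move; the robot and the scene stay as the last step left them, time stands still between calls to the robot, and variables do not carry over. Pictures are saved under pics/ and viewed, at most 11 in all, crops included, and the job is handed in when it is done.

Besides the shell and the picture viewer there is one more tool, called after "Call:" as name(argument=value, ...) on one line, values as JSON. step_arm: Moves the arm, as the interface text tells. Its arguments: {"type":"object","properties":{"commands":{"type":"array"},"gripper":{"type":"number"},"force":{"type":"number"}},"required":["commands"]}

```bash
mkdir -p pics; cat > h.py <<'E'
import numpy as np, cv2
from bench import ctrl
from scipy.spatial.transform import Rotation as Ro
def cam(n):
    m=ctrl.camera_model(n); K=np.array([[m['fx'],0,m['cx']],[0,m['fy'],m['cy']],[0,0,1.]])
    if 'R' in m: R=np.array(m['R']); return K,R,np.array(m['t'])
    s=ctrl.get_state(); T=np.eye(4);T[:3,:3]=Ro.from_rotvec(s['tool_rot']).as_matrix();T[:3,3]=s['position']
    W=np.linalg.inv(T@np.array(m['T_tool_cam'])); return K,W[:3,:3],W[:3,3]
def onplane(c,u,v,z):
    K,R,t=c; d=R.T@np.linalg.inv(K)@[u,v,1]; o=-R.T@t
    return o+d*(z-o[2])/d[2]
def save(n,f):
    im=ctrl.get_image(n); cv2.imwrite('pics/'+f,im[:,:,::-1]); return im
E
python3 - <<'E'
from h import *
for n in('top','side'):
    save(n,n+'0.png');c=cam(n);print(n,-c[1].T@c[2],c[0][0,0],c[1][2])
s=ctrl.get_state();print(s)
print(Ro.from_rotvec(s['tool_rot']).as_matrix().round(3)); print(ctrl.camera_model('wrist'))
E
```

```text
top [0.38937827 0.00258255 1.08885571] 420.06815045755616 [ 0.20850887  0.01313443 -0.97793228]
side [ 0.52770808 -0.69704998  0.61876195] 440.46602152785675 [ 0.07458364  0.77481408 -0.62777418]
{'time': 0.1, 'joint_positions': array([-1.12293138,  0.32176691, -0.07009232,  1.45157143,  0.02261434,
        1.37080307, -0.05688776]), 'qd': array([ 0.00164711, -0.00091481,  0.00054678, -0.00393501,  0.00148175,
       -0.0009884 ,  0.00169848]), 'joint_torque': array([ 1.19734586e-04, -4.92575848e+01, -4.05413378e-01, -3.13399172e+01,
       -6.40737754e-02,  3.95044894e-02,  8.05755462e-05]), 'position': array([0.27300985, 0.58929614, 0.20515001]), 'tool_rot': array([-6.75890315e-01, -3.06774205e+00,  2.73316822e-03]), 'ft_force': array([-0.93057123, -0.19430094,  0.49146539]), 'torque': array([ 0.00223984, -0.05575155,  0.03893416]), 'grip_force': 0.0, 'grip_width': 1.0005326458708865}
[[-0.907  0.42  -0.001]
 [ 0.42   0.907 -0.002]
 [-0.    -0.002 -1.   ]]
{'fx': 371.412092134496, 'fy': 371.412092134496, 'cx': 273.194388259875, 'cy': 207.71606233428483, 'T_tool_cam': array([[ 6.68886801e-04, -9.70695784e-01, -2.40310731e-01,
         6.57677435e-02],
       [ 9.99999215e-01,  9.03909048e-04, -8.67769929e-04,
        -5.18627670e-04],
       [ 1.05955966e-03, -2.40309962e-01,  9.70695627e-01,
        -1.79251025e-01],
       [ 0.00000000e+00,  0.00000000e+00,  0.00000000e+00,
         1.00000000e+00]])}
```

View pics/top0.png

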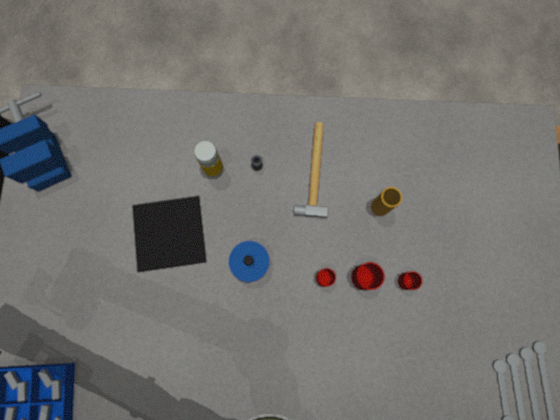

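View pics/side0.png

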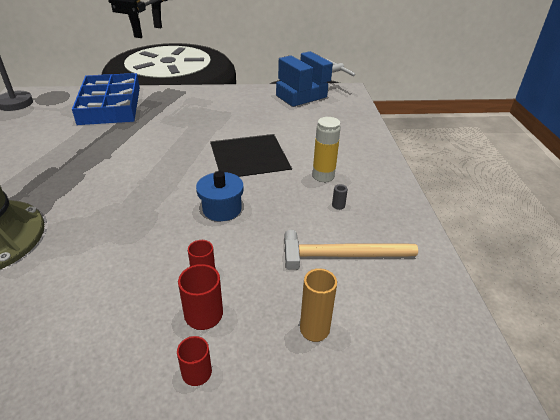

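```bash
cat >> h.py <<'E'
def blobs(im,kind,amin=60):
    h=cv2.cvtColor(im,cv2.COLOR_RGB2HSV);H,S,V=[h[...,i].astype(int) for i in range(3)]
    m={'red':((H<5)|(H>172))&(S>130)&(V>50),'brass':(H>10)&(H<28)&(S>130)&(V>50),'blue':(H>95)&(H<125)&(S>120)&(V>40),'black':(V<38)}[kind].astype(np.uint8)
    cs,_=cv2.findContours(m,cv2.RETR_EXTERNAL,cv2.CHAIN_APPROX_NONE)
    return [c[:,0] for c in cs if cv2.contourArea(c)>amin]
def cyl(c,cont,h,r):
    "vertical cylinder: bearing from camera foot, far rim at z=h"
    o=(-c[1].T@c[2])[:2]
    P=np.array([onplane(c,u,v,h)[:2] for u,v in cont])-o
    a0=np.arctan2(*P.mean(0)[::-1]); a=np.arctan2(P[:,1],P[:,0])-a0; a=(a+np.pi)%(2*np.pi)-np.pi
    b=a0+(a.max()+a.min())/2; d=np.array([np.cos(b),np.sin(b)])
    far=(P@d).max(); P0=np.array([onplane(c,u,v,0)[:2] for u,v in cont])-o
    return o+d*(far-r), 'bearing',b,'dist',far-r,'tan-r',far*0+np.sin((a.max()-a.min())/2)*(far-r),'near0',(P0@d).min(),'nearh',(P@d).min()
E
python3 - <<'E'
from h import *
ims={n:cv2.imread(f'pics/{n}0.png')[:,:,::-1].copy() for n in('top','side')}
for n in ims:
    c=cam(n)
    for k,h,r in(('red',.092,.033),('brass',.124,.025),('blue',.064,.05)):
        for b in blobs(ims[n],k):
            print(n,k,b.mean(0).round(),len(b),[np.round(x,4) if not isinstance(x,str) else x for x in cyl(c,b,h,r)])
c=cam('top')
for b in blobs(ims['top'],'black',2000):
    q=cv2.minAreaRect(np.array([onplane(c,*p,.004)[:2] for p in b],np.float32)); print('mat',b.mean(0),q)
E
```

```text
top red [410. 280.] 60 [array([ 0.4416, -0.3028]), 'bearing', np.float64(-1.4013), 'dist', np.float64(0.3099), 'tan-r', np.float64(0.0197), 'near0', np.float64(0.3153), 'nearh', np.float64(0.2887)]
top red [326. 277.] 54 [array([ 0.4375, -0.1023]), 'bearing', np.float64(-1.1405), 'dist', np.float64(0.1154), 'tan-r', np.float64(0.0184), 'near0', np.float64(0.1137), 'nearh', np.float64(0.1041)]
top red [368. 276.] 86 [array([ 0.4496, -0.2153]), 'bearing', np.float64(-1.3012), 'dist', np.float64(0.2261), 'tan-r', np.float64(0.0312), 'near0', np.float64(0.2002), 'nearh', np.float64(0.1833)]
top brass [386. 201.] 75 [array([ 0.6333, -0.2587]), 'bearing', np.float64(-0.8199), 'dist', np.float64(0.3575), 'tan-r', np.float64(0.0229), 'near0', np.float64(0.3413), 'nearh', np.float64(0.3024)]
top brass [213. 168.] 54 [array([0.6786, 0.1621]), 'bearing', np.float64(0.5039), 'dist', np.float64(0.3303), 'tan-r', np.float64(0.022), 'near0', np.float64(0.3622), 'nearh', np.float64(0.321)]
top blue [ 36. 395.] 304 [array([0.1274, 0.5728]), 'bearing', np.float64(2.0014), 'dist', np.float64(0.6275), '
[... 1699 characters left out ...]
y([0.1006, 0.6381]), 'bearing', np.float64(1.8804), 'dist', np.float64(1.4018), 'tan-r', np.float64(0.1061), 'near0', np.float64(1.2278), 'nearh', np.float64(1.1008)]
side blue [303.  77.] 181 [array([0.7505, 0.8215]), 'bearing', np.float64(1.4251), 'dist', np.float64(1.5348), 'tan-r', np.float64(0.098), 'near0', np.float64(1.2839), 'nearh', np.float64(1.1511)]
side blue [547.  68.] 285 [array([2.2178, 1.4781]), 'bearing', np.float64(0.9102), 'dist', np.float64(2.7546), 'tan-r', np.float64(0.1458), 'near0', np.float64(1.3784), 'nearh', np.float64(1.2358)]
mat [167.61111111 233.11111111] ((0.5413918495178223, 0.28893986344337463), (0.1724250465631485, 0.17269188165664673), 10.703834533691406)
```

The top view shows the lid at px (249,261), the mat at (169,233), the largest red cup in the middle at (368,276) and the brass cup at (386,201). The side view agrees. The sizes and heights check out: lid at (0.473, 0.070), red cup at (0.450, -0.216), brass cup at (0.634, -0.261) and mat at (0.541, 0.289). I'll turn the tool to line up with the world axes first, then travel.

Call:
step_arm(commands=[{"travel": [0, 0, 0], "turn": [0, 0, 8.5]}, {"travel": [0, 0, 0], "turn": [0, 0, 17]}, {"travel": [0, 0, 0], "turn": [0, 0, 25.5]}, {"travel": [0, 0, 0], "turn": [0, 0, 34]}, {"travel": [0, 0, 0], "turn": [0, 0, 40]}])

```text
time: 0.6
position: [0.2731, 0.5895, 0.2055]
tool_rot: [1.691, 2.647, -0.002]
ft_force: [0.8, 0.4, -0.4]
grip_width: 1.002
grip_force: 0.0
```

Call:
step_arm(commands=[{"travel": [0, 0, 0], "turn": [0, 0, 8.5]}, {"travel": [0, 0, 0], "turn": [0, 0, 17]}, {"travel": [0, 0, 0], "turn": [0, 0, 25.1]}, {"travel": [0, 0, 0], "turn": [0, 0, 25.1]}])

```text
time: 1.0
position: [0.2731, 0.5895, 0.2056]
tool_rot: [2.221, 2.222, -0.001]
ft_force: [-0.2, -0.4, 1.2]
grip_width: 1.0
grip_force: 0.0
```

Call:
step_arm(commands=[{"travel": [-0.04, 0.016, 0], "turn": [0, 0, 0]}, {"travel": [-0.08, 0.031, 0], "turn": [0, 0, 0]}, {"travel": [-0.12, 0.046, 0], "turn": [0, 0, 0]}, {"travel": [-0.16, 0.062, 0], "turn": [0, 0, 0]}, {"travel": [-0.2, 0.077, 0], "turn": [0, 0, 0]}])

```text
time: 1.5
position: [0.3508, 0.388, 0.206]
tool_rot: [2.216, 2.227, -0.0]
ft_force: [1.2, 0.3, 0.3]
grip_width: 1.0
grip_force: 0.0
```

Call:
step_arm(commands=[{"travel": [-0.04, 0.015, 0], "turn": [0, 0, 0]}, {"travel": [-0.08, 0.031, 0], "turn": [0, 0, 0]}, {"travel": [-0.12, 0.046, 0], "turn": [0, 0, 0]}, {"travel": [-0.16, 0.061, 0], "turn": [0, 0, 0]}, {"travel": [-0.2, 0.077, 0], "turn": [0, 0, 0]}])

```text
time: 2.0
position: [0.4277, 0.1882, 0.2062]
tool_rot: [-2.216, -2.227, -0.001]
ft_force: [0.4, 0.9, 1.1]
grip_width: 1.001
grip_force: 0.0
```

Call:
step_arm(commands=[{"travel": [-0.04, 0.015, 0], "turn": [0, 0, 0]}, {"travel": [-0.08, 0.031, 0], "turn": [0, 0, 0]}, {"travel": [-0.118, 0.045, 0], "turn": [0, 0, 0]}, {"travel": [-0.118, 0.045, 0], "turn": [0, 0, 0]}, {"travel": [-0.118, 0.045, 0], "turn": [0, 0, 0]}])

```text
time: 2.5
position: [0.4726, 0.0713, 0.2061]
tool_rot: [-2.22, -2.222, -0.0]
ft_force: [0.2, 0.6, -0.4]
grip_width: 0.995
grip_force: 0.0
```

```bash
python3 - <<'E'
from h import *
c=cam('wrist'); im=save('wrist','w1.png')
s=ctrl.get_state();print(s['position'],s['tool_rot'])
for b in blobs(im,'blue',2000):
    P=np.array([onplane(c,*p,.062)[:2] for p in b],np.float32)
    print('lid',b.mean(0),cv2.minEnclosingCircle(P),cv2.fitEllipse(P))
for b in blobs(im,'black',300):
    P=np.array([onplane(c,*p,.094)[:2] for p in b],np.float32)
    print('knob',b.mean(0),cv2.minEnclosingCircle(P))
E
```

```text
[0.47230409 0.07262988 0.20602428] [-2.21749020e+00 -2.22438176e+00 -1.90927535e-04]
lid [274.26923077 189.82051282] ((0.47297409176826477, 0.07078707963228226), 0.04973705857992172) ((0.4729270040988922, 0.07071631401777267), (0.09771309047937393, 0.09840264916419983), 178.71803283691406)
knob [160.44230769 253.57692308] ((0.3744867444038391, 0.025235615670681), 0.019727123901247978)
knob [482.74366197 282.26338028] ((0.641463041305542, 0.0006426889449357986), 0.07752814888954163)
knob [290.45262782 359.31355023] ((0.4715399146080017, -0.09200875461101532), 0.26158297061920166)
```

View pics/w1.png

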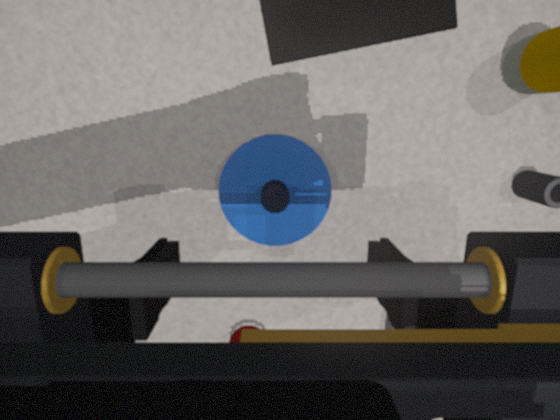

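The wrist view shows the blue lid centred at px (274,190) with its knob at (274,196). That puts it at (0.473, 0.071), within 1 mm of the first estimate. Next I'll descend, grip the knob and lift.

Call:
step_arm(commands=[{"travel": [0, 0, 0.035], "turn": [0, 0, 0]}, {"travel": [0, 0, 0.07], "turn": [0, 0, 0]}, {"travel": [0, 0, 0.1], "turn": [0, 0, 0]}, {"travel": [0, 0, 0.118], "turn": [0, 0, 0]}, {"travel": [0, 0, 0.124], "turn": [0, 0, 0]}], gripper=0.7)

```text
time: 3.05
position: [0.4704, 0.0733, 0.0799]
tool_rot: [-2.214, -2.226, 0.006]
ft_force: [0.7, -0.5, 0.5]
grip_width: 0.715
grip_force: 0.0
```

Call:
step_arm(commands=[{"travel": [0, 0, 0], "turn": [0, 0, 0]}, {"travel": [0, 0, 0], "turn": [0, 0, 0]}, {"travel": [0, 0, 0], "turn": [0, 0, 0]}, {"travel": [0, 0, 0], "turn": [0, 0, 0]}, {"travel": [0, 0, 0], "turn": [0, 0, 0]}], gripper=0, force=20)

```text
time: 3.55
position: [0.4731, 0.0721, 0.0828]
tool_rot: [2.22, 2.222, 0.002]
ft_force: [0.2, 0.1, -0.3]
grip_width: 0.334
grip_force: 0.0
```

Call:
step_arm(commands=[{"travel": [0, 0, 0], "turn": [0, 0, 0]}, {"travel": [0, 0, 0], "turn": [0, 0, 0]}, {"travel": [0, 0, 0], "turn": [0, 0, 0]}, {"travel": [0, 0, 0], "turn": [0, 0, 0]}, {"travel": [0, 0, 0], "turn": [0, 0, 0]}])

```text
time: 4.05
position: [0.4727, 0.072, 0.0822]
tool_rot: [2.221, 2.222, 0.0]
ft_force: [-0.6, 0.2, -0.5]
grip_width: 0.016
grip_force: 0.0
```

```bash
python3 - <<'E'
from h import *
a=save('side','s2.png'); b=ctrl.get_image('wrist')
cv2.imwrite('pics/c2.png',np.hstack([cv2.resize(a[80:280,100:370],None,fx=1.48,fy=1.48),cv2.resize(b[80:376,80:460],(380,296))])[:,:,::-1])
s=ctrl.get_state();print(s['grip_width'],s['position'])
E
```

```text
0.0014286519396888866 [0.47266058 0.07198154 0.08214533]
```

View pics/c2.png

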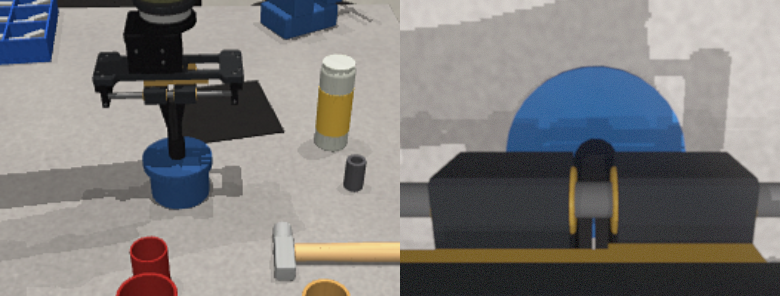

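```bash
python3 - <<'E'
from h import *
a=cv2.imread('pics/s2.png')[:,:,::-1].copy();c=cam('side')
def pr(c,X):
    q=c[0]@(c[1]@np.array(X)+c[2]); return (q[:2]/q[2]).round(1)
p=[.4727,.072]
print('tip',pr(c,p+[.068]),'knobtop',pr(c,p+[.094]),'knob base',pr(c,p+[.064]))
for b in blobs(a,'blue'):
    if 180<b.mean(0)[0]<260: print([np.round(x,4) if not isinstance(x,str) else x for x in cyl(c,b,.064,.05)])
t=ctrl.get_image('top');ct=cam('top')
print('top tip',pr(ct,p+[.068]),'palm',pr(ct,p+[.15]))
for b in blobs(t,'blue'):
    if 180<b.mean(0)[0]<330: print(b.mean(0),b.min(0),b.max(0))
w=ctrl.get_image('wrist');cw=cam('wrist')
print('w tip',pr(cw,p+[.068]),'knob top',pr(cw,p+[.094]))
for b in blobs(w,'blue',2000): print(b.min(0),b.max(0), onplane(cw,*b[b[:,1].argmin()],.064))
o=np.hstack([cv2.resize(a[130:230,170:270],(390,390)),cv2.resize(w[180:320,200:340],(390,390))])
cv2.imwrite('pics/c3.png',cv2.convertScaleAbs(o,alpha=2.2)[:,:,::-1])
E
```

```text
tip [218.8 183.2] knobtop [218.  173.1] knob base [219.  184.7]
[array([0.4736, 0.0689]), 'bearing', np.float64(1.6413), 'dist', np.float64(0.7678), 'tan-r', np.float64(0.0483), 'near0', np.float64(0.7286), 'nearh', np.float64(0.6532)]
top tip [248.4 261.1] palm [246.1 258. ]
[265.20833333 261.        ] [263 249] [268 273]
w tip [274.7 237.7] knob top [274.9 255. ]
[187 147] [364 238] [0.46748954 0.12081908 0.064     ]
```

View pics/c3.png

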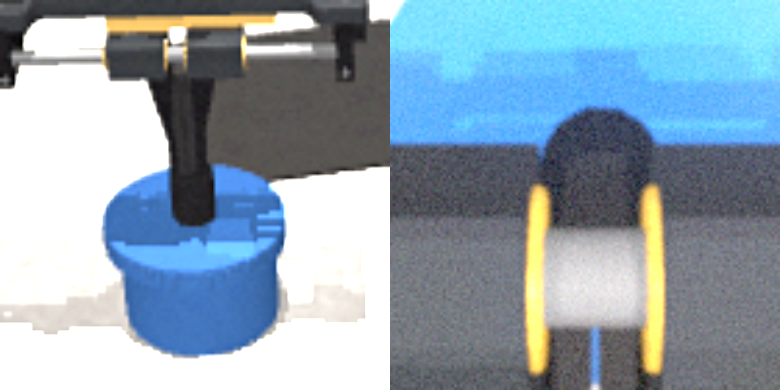

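The fingers read fully shut with no grip force, so they hold nothing yet. I'll open in place and look again.

Call:
step_arm(commands=[{"travel": [0, 0, 0], "turn": [0, 0, 0]}, {"travel": [0, 0, 0], "turn": [0, 0, 0]}, {"travel": [0, 0, 0], "turn": [0, 0, 0]}, {"travel": [0, 0, 0], "turn": [0, 0, 0]}, {"travel": [0, 0, 0], "turn": [0, 0, 0]}], gripper=0.7)

```text
time: 4.75
position: [0.4727, 0.0719, 0.0822]
tool_rot: [2.221, 2.222, 0.0]
ft_force: [-0.2, 0.2, -0.6]
grip_width: 0.372
grip_force: 0.0
```

```bash
python3 - <<'E'
from h import *
a=save('side','s4.png');cw=cam('wrist');w=save('wrist','w4.png')
def pr(c,X):
    q=c[0]@(c[1]@np.array(X)+c[2]); return (q[:2]/q[2]).round(1)
s=ctrl.get_state();print(s['grip_width'],s['position'],s['ft_force'])
print('knobtop',pr(cw,[.473,.071,.094]),'disc',pr(cw,[.473,.071,.064]),'tips',pr(cw,[.473+.042,.071,.068]))
o=np.hstack([cv2.resize(a[130:230,170:270],(390,390)),cv2.resize(w[120:320,175:375],(390,390))])
cv2.imwrite('pics/c4.png',cv2.convertScaleAbs(o,alpha=2.2)[:,:,::-1])
E
```

```text
0.4708728457086296 [0.47264789 0.0719801  0.08216972] [ 0.49180365  0.44514214 -0.24487223]
knobtop [275.4 256.9] disc [275.1 237. ] tips [351.7 239.5]
```

View pics/c4.png

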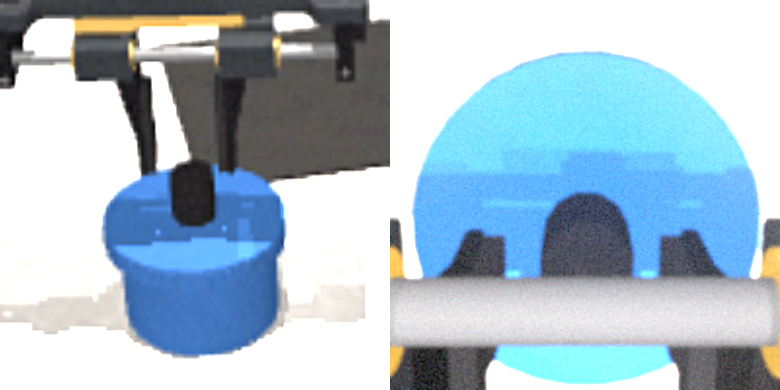

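The lid's knob is still standing free between the fingers at crop px (192,195). The fingertips end at crop row 172, level with the top of the knob. So the real tips look about 25 mm higher than the stated tool frame gives; I'll measure that.

```bash
python3 - <<'E'
from h import *
a=ctrl.get_image('side');cs=cam('side');w=ctrl.get_image('wrist');s=ctrl.get_state();cw=cam('wrist')
def pr(c,X):
    q=c[0]@(c[1]@np.array(X)+c[2]); return (q[:2]/q[2]).round(1)
W=s['grip_width']*.087;print(W,s['position'])
for z in(.068,.08,.09,.1):
  for sg in(-1,1): print(z,sg,'side near bottom edge',pr(cs,[.473+sg*(W/2+.003),.072-.0095,z]),'wrist inner top edge',pr(cw,[.473+sg*W/2,.072+.0095,z]))
g=a.max(2).astype(int)
for u in range(194,244,2): print(u,''.join('#' if x<45 else '.' for x in g[150:195,u]))
gw=w.max(2).astype(int)
for v in range(226,262,3): print(v,''.join('#' if x<50 else '.' for x in gw[v,190:360:2]))
E
```

```text
0.04824647608434278 [0.47267343 0.07196947 0.0821777 ]
0.068 -1 side near bottom edge [205.9 186.2] wrist inner top edge [230.6 220.9]
0.068 1 side near bottom edge [231.8 185.5] wrist inner top edge [319.7 221. ]
0.08 -1 side near bottom edge [205.4 181.6] wrist inner top edge [228.  227.4]
0.08 1 side near bottom edge [231.5 180.8] wrist inner top edge [322.6 227.5]
0.09 -1 side near bottom edge [205.  177.6] wrist inner top edge [225.5 233.4]
0.09 1 side near bottom edge [231.3 176.9] wrist inner top edge [325.2 233.6]
0.1 -1 side near bottom edge [204.6 173.6] wrist inner top edge [222.8 240.1]
0.1 1 side near bottom edge [231.1 172.9] wrist inner top edge [328.2 240.3]
194 #............................................
196 .............................................
198 ###..........................................
200 #########....................................
202 ##############...............................
204 #########################....................
206 ########################.....................
208 .............................................
210 .............
[... 1212 characters left out ...]
..................###############.####................................
241 ........####.....................#######.#############..................####.........
244 .......##########...............###.############.#####.............##########........
247 ......###########...............######################..............####.#####.......
250 .....############...............#######################............#####.######......
253 ....#############...............###.##################.............###.#.#######.....
256 ....########.####...............#########.##.##########............##############....
259 ..################..............######################.............######.#.######...
```

The tips are at z ≈ 0.098, about 30 mm short of the stated frame (tip ≈ TCP z + 0.016). I'll go down another 26 mm and grip again.

Call:
step_arm(commands=[{"travel": [0, 0, 0.006], "turn": [0, 0, 0]}, {"travel": [0, 0, 0.013], "turn": [0, 0, 0]}, {"travel": [0, 0, 0.02], "turn": [0, 0, 0]}, {"travel": [0, 0, 0.026], "turn": [0, 0, 0]}, {"travel": [0, 0, 0.026], "turn": [0, 0, 0]}])

```text
time: 5.45
position: [0.4717, 0.0717, 0.055]
tool_rot: [-2.22, -2.222, 0.003]
ft_force: [-0.2, 0.3, 0.6]
grip_width: 0.704
grip_force: 0.0
```

Call:
step_arm(commands=[{"travel": [0, 0, 0], "turn": [0, 0, 0]}, {"travel": [0, 0, 0], "turn": [0, 0, 0]}, {"travel": [0, 0, 0], "turn": [0, 0, 0]}, {"travel": [0, 0, 0], "turn": [0, 0, 0]}, {"travel": [0, 0, 0], "turn": [0, 0, 0]}], gripper=0, force=20)

```text
time: 5.95
position: [0.4728, 0.072, 0.0563]
tool_rot: [2.22, 2.222, 0.001]
ft_force: [-0.7, -0.7, -1.0]
grip_width: 0.326
grip_force: 0.0
```

Call:
step_arm(commands=[{"travel": [0, 0, 0], "turn": [0, 0, 0]}, {"travel": [0, 0, 0], "turn": [0, 0, 0]}, {"travel": [0, 0, 0], "turn": [0, 0, 0]}, {"travel": [0, 0, 0], "turn": [0, 0, 0]}])

```text
time: 6.35
position: [0.4729, 0.072, 0.0563]
tool_rot: [2.22, 2.222, 0.001]
ft_force: [0.7, 0.3, 1.1]
grip_width: 0.27
grip_force: 20.0
```

Call:
step_arm(commands=[{"travel": [0, 0, -0.01], "turn": [0, 0, 0]}, {"travel": [0, 0, -0.03], "turn": [0, 0, 0]}, {"travel": [0, 0, -0.05], "turn": [0, 0, 0]}, {"travel": [0, 0, -0.07], "turn": [0, 0, 0]}, {"travel": [0, 0, -0.07], "turn": [0, 0, 0]}])

```text
time: 6.85
position: [0.4745, 0.0724, 0.1289]
tool_rot: [2.219, 2.221, 0.007]
ft_force: [1.1, -0.4, -1.3]
grip_width: 0.268
grip_force: 20.0
```

Call:
step_arm(commands=[{"travel": [0.03, 0.01, 0], "turn": [0, 0, 0]}, {"travel": [0.07, 0.022, 0], "turn": [0, 0, 0]}, {"travel": [0.11, 0.034, 0], "turn": [0, 0, 0]}, {"travel": [0.15, 0.047, 0], "turn": [0, 0, 0]}, {"travel": [0.18, 0.056, 0], "turn": [0, 0, 0]}])

```text
time: 7.35
position: [0.5278, 0.2549, 0.1247]
tool_rot: [-2.217, -2.224, 0.002]
ft_force: [-0.4, -0.2, -1.6]
grip_width: 0.27
grip_force: 20.0
```

Call:
step_arm(commands=[{"travel": [0.025, 0.008, 0.01], "turn": [0, 0, 0]}, {"travel": [0.038, 0.012, 0.03], "turn": [0, 0, 0]}, {"travel": [0.038, 0.012, 0.055], "turn": [0, 0, 0]}, {"travel": [0.038, 0.012, 0.08], "turn": [0, 0, 0]}, {"travel": [0.038, 0.012, 0.09], "turn": [0, 0, 0]}])

```text
time: 7.85
position: [0.5377, 0.2886, 0.0321]
tool_rot: [-2.219, -2.222, 0.011]
ft_force: [-1.1, -0.9, -2.3]
grip_width: 0.272
grip_force: 20.0
```

Call:
step_arm(commands=[{"travel": [0, 0, 0], "turn": [0, 0, 0]}, {"travel": [0, 0, 0], "turn": [0, 0, 0]}])

```text
time: 8.05
position: [0.5409, 0.29, 0.0367]
tool_rot: [2.221, 2.222, 0.001]
ft_force: [0.6, -0.3, -2.3]
grip_width: 0.271
grip_force: 20.0
```

```bash
python3 - <<'E'
from h import *
s=ctrl.get_state();print(s['position'],s['grip_width'],s['grip_force'])
for n in('top','side'):
    c=cam(n);im=save(n,n+'5.png')
    for b in blobs(im,'blue'):
        print(n,b.mean(0).round(),b.min(0),b.max(0),len(b))
        if abs(b.mean(0)[0]-245)<40:print([np.round(x,4) if not isinstance(x,str) else x for x in cyl(c,b,.06,.043)])
E
```

```text
[0.54086587 0.29003304 0.03666471] 0.27086477869004094 20.02043686254183
top [ 35. 395.] [  0 364] [ 71 419] 297
top [250. 261.] [233 244] [266 278] 95
[array([0.4735, 0.0689]), 'bearing', np.float64(0.6675), 'dist', np.float64(0.1071), 'tan-r', np.float64(0.0404), 'near0', np.float64(0.0692), 'nearh', np.float64(0.0654)]
top [175. 233.] [166 212] [185 251] 90
top [ 29. 154.] [  0 115] [ 69 190] 236
side [221. 198.] [201 176] [240 220] 131
[array([0.4749, 0.0678]), 'bearing', np.float64(1.6397), 'dist', np.float64(0.7666), 'tan-r', np.float64(0.0421), 'near0', np.float64(0.7291), 'nearh', np.float64(0.6584)]
side [249. 144.] [229 132] [268 155] 106
[array([0.5406, 0.2617]), 'bearing', np.float64(1.5573), 'dist', np.float64(0.9588), 'tan-r', np.float64(0.0484), 'near0', np.float64(0.9866), 'nearh', np.float64(0.8909)]
side [107.  99.] [72 73] [138 124] 203
side [303.  77.] [276  52] [332 105] 185
side [547.  68.] [516   0] [559 137] 285
```

Call:
step_arm(commands=[{"travel": [0, 0, 0.01], "turn": [0, 0, 0]}, {"travel": [0, 0, 0.017], "turn": [0, 0, 0]}, {"travel": [0, 0, 0.022], "turn": [0, 0, 0]}, {"travel": [0, 0, 0.024], "turn": [0, 0, 0]}, {"travel": [0, 0, 0.025], "turn": [0, 0, 0]}])

```text
time: 8.65
position: [0.5403, 0.2899, 0.0107]
tool_rot: [-2.221, -2.222, 0.001]
ft_force: [-0.6, -0.1, -1.5]
grip_width: 0.27
grip_force: 20.0
```

Call:
step_arm(commands=[{"travel": [0, 0, 0.0005], "turn": [0, 0, 0]}, {"travel": [0, 0, 0.001], "turn": [0, 0, 0]}, {"travel": [0, 0, 0.0015], "turn": [0, 0, 0]}, {"travel": [0, 0, 0.0015], "turn": [0, 0, 0]}])

```text
time: 9.05
position: [0.5407, 0.2901, 0.0104]
tool_rot: [-2.221, -2.222, -0.001]
ft_force: [-1.0, -1.5, 3.0]
grip_width: 0.27
grip_force: 20.0
```

Call:
step_arm(commands=[{"travel": [0, 0, 0], "turn": [0, 0, 0]}, {"travel": [0, 0, 0], "turn": [0, 0, 0]}, {"travel": [0, 0, 0], "turn": [0, 0, 0]}, {"travel": [0, 0, 0], "turn": [0, 0, 0]}], gripper=0.6)

```text
time: 9.45
position: [0.5405, 0.2901, 0.0096]
tool_rot: [2.221, 2.222, 0.0]
ft_force: [-0.0, -0.0, -0.2]
grip_width: 0.543
grip_force: 0.0
```

Call:
step_arm(commands=[{"travel": [0, 0, -0.02], "turn": [0, 0, 0]}, {"travel": [0, 0, -0.06], "turn": [0, 0, 0]}, {"travel": [0, 0, -0.1], "turn": [0, 0, 0]}, {"travel": [0, 0, -0.14], "turn": [0, 0, 0]}, {"travel": [0, 0, -0.17], "turn": [0, 0, 0]}])

```text
time: 9.95
position: [0.5413, 0.2903, 0.1826]
tool_rot: [2.22, 2.222, 0.005]
ft_force: [0.2, -0.5, -0.0]
grip_width: 0.599
grip_force: 0.0
```

Call:
step_arm(commands=[{"travel": [-0.04, -0.007, 0], "turn": [0, 0, 0]}, {"travel": [-0.085, -0.015, 0], "turn": [0, 0, 0]}, {"travel": [-0.13, -0.023, 0], "turn": [0, 0, 0]}, {"travel": [-0.175, -0.031, 0], "turn": [0, 0, 0]}, {"travel": [-0.22, -0.039, 0], "turn": [0, 0, 0]}], gripper=1)

```text
time: 10.45
position: [0.5012, 0.0682, 0.1797]
tool_rot: [2.22, 2.222, 0.001]
ft_force: [-0.2, -0.3, 0.8]
grip_width: 0.952
grip_force: 0.0
```

Call:
step_arm(commands=[{"travel": [-0.045, -0.008, 0], "turn": [0, 0, 0]}, {"travel": [-0.09, -0.016, 0], "turn": [0, 0, 0]}, {"travel": [-0.135, -0.024, 0], "turn": [0, 0, 0]}, {"travel": [-0.18, -0.032, 0], "turn": [0, 0, 0]}, {"travel": [-0.22, -0.039, 0], "turn": [0, 0, 0]}])

```text
time: 10.95
position: [0.4621, -0.1524, 0.1799]
tool_rot: [2.222, 2.221, 0.002]
ft_force: [0.5, -0.6, -0.0]
grip_width: 1.0
grip_force: 0.0
```

Call:
step_arm(commands=[{"travel": [-0.03, -0.006, 0], "turn": [0, 0, 0]}, {"travel": [-0.055, -0.011, 0], "turn": [0, 0, 0]}, {"travel": [-0.066, -0.013, 0], "turn": [0, 0, 0]}, {"travel": [-0.066, -0.013, 0], "turn": [0, 0, 0]}, {"travel": [-0.066, -0.013, 0], "turn": [0, 0, 0]}])

```text
time: 11.45
position: [0.4503, -0.2146, 0.1795]
tool_rot: [-2.219, -2.223, -0.001]
ft_force: [-0.3, -0.1, -1.2]
grip_width: 0.999
grip_force: 0.0
```

```bash
python3 - <<'E'
from h import *
c=cam('wrist');im=save('wrist','w6.png');s=ctrl.get_state();print(s['position'],s['tool_rot'])
for b in blobs(im,'red',400):
    print(b.mean(0).round(),b.min(0),b.max(0),[np.round(x,4) if not isinstance(x,str) else x for x in cyl(c,b,.092,.033)])
    P=np.array([onplane(c,*p,.092)[:2] for p in b],np.float32);print(cv2.minEnclosingCircle(P),P.min(0),P.max(0))
ct=cam('top');im=ctrl.get_image('top')
for b in blobs(im,'blue'):
    if 150<b.mean(0)[0]<300: P=np.array([onplane(ct,*p,.018 if b.mean(0)[0]<220 else .06)[:2] for p in b],np.float32);print('blue',cv2.minEnclosingCircle(P))
E
```

```text
[ 0.45043326 -0.21426686  0.17945535] [-2.21752254e+00 -2.22442403e+00 -7.28978383e-04]
[268. 313.] [243 297] [292 328] [array([ 0.4459, -0.2832]), 'bearing', np.float64(-1.598), 'dist', np.float64(0.1335), 'tan-r', np.float64(0.0165), 'near0', np.float64(0.1863), 'nearh', np.float64(0.1385)]
((0.4452821910381317, -0.3037378191947937), 0.021858803927898407) [ 0.42560738 -0.3156838 ] [ 0.464849   -0.28829092]
[273. 205.] [230 157] [315 252] [array([ 0.4494, -0.2177]), 'bearing', np.float64(-1.5737), 'dist', np.float64(0.0679), 'tan-r', np.float64(0.0317), 'near0', np.float64(0.0386), 'nearh', np.float64(0.0287)]
((0.4493771195411682, -0.2145172655582428), 0.0363033190369606) [ 0.417445   -0.25069192] [ 0.4806643  -0.17848152]
[265.  73.] [236  43] [294 105] [array([ 0.4463, -0.135 ]), 'bearing', np.float64(1.7885), 'dist', np.float64(0.0151), 'tan-r', np.float64(0.0107), 'near0', np.float64(0.0102), 'nearh', np.float64(0.0076)]
((0.4434593915939331, -0.12259066104888916), 0.02047896757721901) [ 0.42393792 -0.14262258] [ 0.46342152 -0.1027483 ]
blue ((0.4743052124977112, 0.06924153864383698), 0.042312439531087875)
blue ((0.5413228869438171, 0.2891508936882019), 0.05269937217235565)
```

View pics/w6.png

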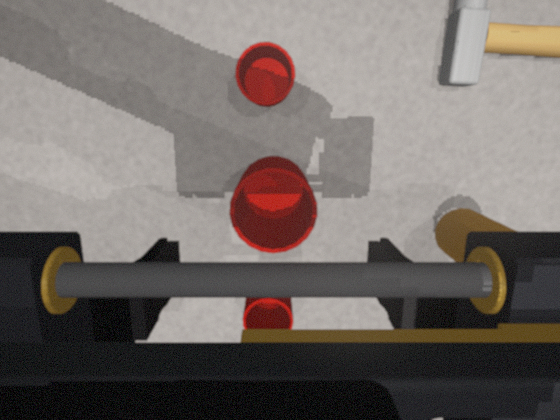

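The wrist view shows the big red cup at px (273,205), at (0.449, -0.218), with small red cups above and below it and the brass cup on the right. The lid is on the mat at (0.541, 0.289). Next: descend, grip the red cup near its rim and lift.

Call:
step_arm(commands=[{"travel": [-0.0025, -0.001, 0.035], "turn": [0, 0, 0]}, {"travel": [-0.0025, -0.001, 0.07], "turn": [0, 0, 0]}, {"travel": [-0.0025, -0.001, 0.1], "turn": [0, 0, 0]}, {"travel": [-0.0025, -0.001, 0.122], "turn": [0, 0, 0]}, {"travel": [-0.0025, -0.001, 0.1325], "turn": [0, 0, 0]}])

```text
time: 12.05
position: [0.4479, -0.2166, 0.045]
tool_rot: [-2.216, -2.223, 0.003]
ft_force: [0.7, -0.6, -0.7]
grip_width: 0.994
grip_force: 0.0
```

Call:
step_arm(commands=[{"travel": [0, 0, 0], "turn": [0, 0, 0]}, {"travel": [0, 0, 0], "turn": [0, 0, 0]}, {"travel": [0, 0, 0], "turn": [0, 0, 0]}, {"travel": [0, 0, 0], "turn": [0, 0, 0]}, {"travel": [0, 0, 0], "turn": [0, 0, 0]}], gripper=0.5, force=25)

```text
time: 12.55
position: [0.4502, -0.2187, 0.0484]
tool_rot: [2.219, 2.221, 0.003]
ft_force: [1.0, 0.6, 4.1]
grip_width: 0.759
grip_force: 25.0
```

Call:
step_arm(commands=[{"travel": [0, 0, 0], "turn": [0, 0, 0]}, {"travel": [0, 0, 0], "turn": [0, 0, 0]}, {"travel": [0, 0, 0], "turn": [0, 0, 0]}])

```text
time: 12.85
position: [0.4502, -0.2187, 0.0483]
tool_rot: [2.219, 2.221, 0.003]
ft_force: [0.4, 1.5, 5.4]
grip_width: 0.759
grip_force: 25.0
```

Call:
step_arm(commands=[{"travel": [0, 0, -0.01], "turn": [0, 0, 0]}, {"travel": [0, 0, -0.035], "turn": [0, 0, 0]}, {"travel": [0, 0, -0.06], "turn": [0, 0, 0]}, {"travel": [0, 0, -0.085], "turn": [0, 0, 0]}, {"travel": [0, 0, -0.1], "turn": [0, 0, 0]}])

```text
time: 13.35
position: [0.4487, -0.219, 0.1488]
tool_rot: [2.221, 2.221, 0.001]
ft_force: [-0.1, -0.3, -3.7]
grip_width: 0.758
grip_force: 25.0
```

Call:
step_arm(commands=[{"travel": [0.03, 0.003, 0], "turn": [0, 0, 0]}, {"travel": [0.07, 0.006, 0], "turn": [0, 0, 0]}, {"travel": [0.11, 0.009, 0], "turn": [0, 0, 0]}, {"travel": [0.15, 0.013, 0], "turn": [0, 0, 0]}, {"travel": [0.19, 0.016, 0], "turn": [0, 0, 0]}])

```text
time: 13.85
position: [0.4638, -0.0274, 0.1471]
tool_rot: [-2.221, -2.221, 0.001]
ft_force: [1.0, -0.0, -3.7]
grip_width: 0.759
grip_force: 25.0
```

Call:
step_arm(commands=[{"travel": [0.04, 0.003, 0], "turn": [0, 0, 0]}, {"travel": [0.075, 0.006, 0], "turn": [0, 0, 0]}, {"travel": [0.097, 0.008, 0], "turn": [0, 0, 0]}, {"travel": [0.097, 0.008, 0], "turn": [0, 0, 0]}, {"travel": [0.097, 0.008, 0], "turn": [0, 0, 0]}])

```text
time: 14.35
position: [0.4719, 0.0679, 0.1468]
tool_rot: [2.22, 2.223, -0.003]
ft_force: [0.2, -0.3, -2.6]
grip_width: 0.763
grip_force: 25.0
```

Call:
step_arm(commands=[{"travel": [0, 0, 0], "turn": [0, 0, 0]}])

```text
time: 14.45
position: [0.4723, 0.0669, 0.147]
tool_rot: [2.223, 2.22, -0.002]
ft_force: [0.7, -0.1, -3.5]
grip_width: 0.757
grip_force: 25.0
```

```bash
python3 - <<'E'
from h import *
s=ctrl.get_state();print(s['position'],s['tool_rot'],s['ft_force'],s['grip_width'])
z=s['position'][2]-.0483
for n in('side','wrist','top'):
    c=cam(n);im=save(n,n+'7.png')
    for b in blobs(im,'red',150):
        if n=='side' and b.mean(0)[1]<215 or n=='wrist' : print(n,b.mean(0).round(),b.min(0),b.max(0),[np.round(x,4) if not isinstance(x,str) else x for x in cyl(c,b,.092+z,.033)])
    for b in blobs(im,'blue',150):
        if 150<b.mean(0)[0]<300: print(n,'blue',b.mean(0).round(),[np.round(x,4) if not isinstance(x,str) else x for x in cyl(c,b,.06,.043)])
a=cv2.imread('pics/side7.png');b=cv2.imread('pics/wrist7.png')
cv2.imwrite('pics/c7.png',np.hstack([cv2.resize(a[80:230,150:290],(390,418)),cv2.resize(b,(408,306))[:306] if 0 else cv2.resize(b[:,100:500],(400,418))]))
E
```

```text
[0.47225687 0.066888   0.14695851] [ 2.22275485e+00  2.22012596e+00 -1.66713323e-03] [ 0.67722225 -0.05842808 -3.46390979] 0.75711441470489
side [216. 153.] [198 126] [233 180] [array([0.4725, 0.0643]), 'bearing', np.float64(1.6432), 'dist', np.float64(0.7633), 'tan-r', np.float64(0.0326), 'near0', np.float64(0.8791), 'nearh', np.float64(0.6082)]
side blue [221. 198.] [array([0.4754, 0.0609]), 'bearing', np.float64(1.6397), 'dist', np.float64(0.7597), 'tan-r', np.float64(0.0417), 'near0', np.float64(0.7286), 'nearh', np.float64(0.658)]
side blue [249. 151.] [array([0.5439, 0.2212]), 'bearing', np.float64(1.5532), 'dist', np.float64(0.9184), 'tan-r', np.float64(0.0426), 'near0', np.float64(0.9439), 'nearh', np.float64(0.8524)]
wrist [273. 311.] [193 298] [353 328] [array([0.4717, 0.0806]), 'bearing', np.float64(-1.5753), 'dist', np.float64(0.0514), 'tan-r', np.float64(0.0211), 'near0', np.float64(0.1706), 'nearh', np.float64(0.0709)]
wrist [273. 230.] [193 173] [352 262] [array([0.4718, 0.1093]), 'bearing', np.float64(-1.5764), 'dist', np.float64(0.0227), 'tan-r', np.float64(0.0115), 'near0', np.float64(0.0496), 'nearh', np.float64(0.0206)]
wrist blue [284. 176.] [array([0.4729, 0.1032]), 'bearing', np.float64(-1.5358), 'dist', np.float64(0.0289), 'tan-r', np.float64(0.0194), 'near0', np.float64(0.0218), 'nearh', np.float64(0.0178)]
top blue [167. 233.] [array([0.5385, 0.2844]), 'bearing', np.float64(1.0843), 'dist', np.float64(0.3189), 'tan-r', np.float64(0.0505), 'near0', np.float64(0.2767), 'nearh', np.float64(0.2614)]
```

View pics/c7.png

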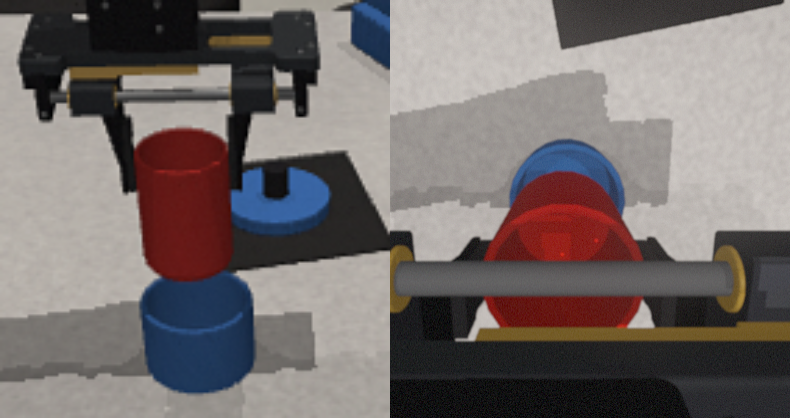

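The red cup hangs upright in the grip (side crop px (184,205)), about 2 mm to the -x side of the tin axis (crop (197,330)), and the lid lies knob up on the mat. I'll shift it slightly and lower it in stages.

Call:
step_arm(commands=[{"travel": [0.0015, 0.0023, 0.005], "turn": [0, 0, 0]}, {"travel": [0.0015, 0.0023, 0.015], "turn": [0, 0, 0]}, {"travel": [0.0015, 0.0023, 0.025], "turn": [0, 0, 0]}, {"travel": [0.0015, 0.0023, 0.03], "turn": [0, 0, 0]}, {"travel": [0.0015, 0.0023, 0.03], "turn": [0, 0, 0]}])

```text
time: 15.1
position: [0.4739, 0.0696, 0.1158]
tool_rot: [-2.22, -2.221, 0.004]
ft_force: [-0.1, 0.8, -3.5]
grip_width: 0.759
grip_force: 25.0
```

Call:
step_arm(commands=[{"travel": [0, 0, 0.004], "turn": [0, 0, 0]}, {"travel": [0, 0, 0.01], "turn": [0, 0, 0]}, {"travel": [0, 0, 0.016], "turn": [0, 0, 0]}, {"travel": [0, 0, 0.022], "turn": [0, 0, 0]}, {"travel": [0, 0, 0.022], "turn": [0, 0, 0]}])

```text
time: 15.6
position: [0.4742, 0.0698, 0.0941]
tool_rot: [-2.22, -2.222, 0.003]
ft_force: [-0.1, -0.7, -3.7]
grip_width: 0.759
grip_force: 25.0
```

Call:
step_arm(commands=[{"travel": [0, 0, 0.008], "turn": [0, 0, 0]}, {"travel": [0, 0, 0.016], "turn": [0, 0, 0]}, {"travel": [0, 0, 0.024], "turn": [0, 0, 0]}, {"travel": [0, 0, 0.031], "turn": [0, 0, 0]}, {"travel": [0, 0, 0.035], "turn": [0, 0, 0]}])

```text
time: 16.1
position: [0.4744, 0.0698, 0.0592]
tool_rot: [-2.22, -2.222, 0.002]
ft_force: [-0.0, 0.7, -2.7]
grip_width: 0.756
grip_force: 25.0
```

Call:
step_arm(commands=[{"travel": [0, 0, 0.001], "turn": [0, 0, 0]}, {"travel": [0, 0, 0.002], "turn": [0, 0, 0]}, {"travel": [0, 0, 0.003], "turn": [0, 0, 0]}, {"travel": [0, 0, 0.003], "turn": [0, 0, 0]}, {"travel": [0, 0, 0.003], "turn": [0, 0, 0]}])

```text
time: 16.6
position: [0.4751, 0.07, 0.0574]
tool_rot: [2.221, 2.222, 0.001]
ft_force: [0.1, -0.0, -3.4]
grip_width: 0.755
grip_force: 25.0
```

Call:
step_arm(commands=[{"travel": [0, 0, 0.001], "turn": [0, 0, 0]}, {"travel": [0, 0, 0.002], "turn": [0, 0, 0]}, {"travel": [0, 0, 0.0025], "turn": [0, 0, 0]}, {"travel": [0, 0, 0.0025], "turn": [0, 0, 0]}])

```text
time: 17.0
position: [0.4749, 0.0699, 0.0546]
tool_rot: [-2.22, -2.222, 0.0]
ft_force: [0.2, -1.1, -2.7]
grip_width: 0.756
grip_force: 25.0
```

Call:
step_arm(commands=[{"travel": [0, 0, 0.0005], "turn": [0, 0, 0]}, {"travel": [0, 0, 0.001], "turn": [0, 0, 0]}, {"travel": [0, 0, 0.001], "turn": [0, 0, 0]}])

```text
time: 17.3
position: [0.475, 0.07, 0.0544]
tool_rot: [-2.22, -2.222, -0.0]
ft_force: [-3.2, -0.5, 4.8]
grip_width: 0.759
grip_force: 25.0
```

Call:
step_arm(commands=[{"travel": [0, 0, 0], "turn": [0, 0, 0]}, {"travel": [0, 0, 0], "turn": [0, 0, 0]}, {"travel": [0, 0, 0], "turn": [0, 0, 0]}, {"travel": [0, 0, 0], "turn": [0, 0, 0]}, {"travel": [0, 0, 0], "turn": [0, 0, 0]}], gripper=1)

```text
time: 17.8
position: [0.4751, 0.07, 0.0536]
tool_rot: [2.22, 2.222, 0.0]
ft_force: [0.1, -0.9, 0.3]
grip_width: 0.991
grip_force: 0.0
```

Call:
step_arm(commands=[{"travel": [0, 0, -0.015], "turn": [0, 0, 0]}, {"travel": [0, 0, -0.045], "turn": [0, 0, 0]}, {"travel": [0, 0, -0.085], "turn": [0, 0, 0]}, {"travel": [0, 0, -0.125], "turn": [0, 0, 0]}, {"travel": [0, 0, -0.15], "turn": [0, 0, 0]}])

```text
time: 18.3
position: [0.4761, 0.0701, 0.2067]
tool_rot: [2.22, 2.221, 0.006]
ft_force: [-0.4, 0.6, -0.6]
grip_width: 1.005
grip_force: 0.0
```

Call:
step_arm(commands=[{"travel": [0, 0, 0], "turn": [0, 0, 0]}, {"travel": [0, 0, 0], "turn": [0, 0, 0]}])

```text
time: 18.5
position: [0.4751, 0.07, 0.2037]
tool_rot: [2.22, 2.222, 0.001]
ft_force: [-0.7, 0.3, -0.3]
grip_width: 0.998
grip_force: 0.0
```

```bash
python3 - <<'E'
from h import *
s=ctrl.get_state();print(s['position'])
c=cam('wrist');im=save('wrist','w8.png')
for k,z in(('red',.098),('blue',.06)):
  for b in blobs(im,k,1000):
    P=np.array([onplane(c,*p,z)[:2] for p in b],np.float32);print(k,b.mean(0),cv2.minEnclosingCircle(P),P.min(0),P.max(0))
    if k=='red':print(cyl(c,b,.098,.033))
c=cam('side');im=save('side','s8.png')
for k,h,r in(('red',.098,.033),('blue',.06,.043),('brass',.124,.025)):
  for b in blobs(im,k,150):
    if 180<b.mean(0)[0]<340: print('side',k,b.mean(0).round(),b.min(0),b.max(0),[np.round(x,4) if not isinstance(x,str) else x for x in cyl(c,b,h,r)])
E
```

```text
[0.47508238 0.07004875 0.20372624]
red [272.74261603 196.16033755] ((0.47379812598228455, 0.07352741062641144), 0.035583481192588806) [0.4419187  0.03821579] [0.5057625  0.10877275]
(array([0.47399575, 0.07120074]), 'bearing', np.float64(-1.5748515733907849), 'dist', np.float64(0.06377219571716247), 'tan-r', np.float64(0.03200024349677924), 'near0', np.float64(0.03518764300540459), 'nearh', np.float64(0.026184406935065067))
side red [194. 361.] [177 336] [211 385] [array([ 0.453 , -0.3615]), 'bearing', np.float64(1.79), 'dist', np.float64(0.3438), 'tan-r', np.float64(0.0201), 'near0', np.float64(0.3605), 'nearh', np.float64(0.3034)]
side red [201. 259.] [188 240] [214 279] [array([ 0.4508, -0.1677]), 'bearing', np.float64(1.7151), 'dist', np.float64(0.535), 'tan-r', np.float64(0.0201), 'near0', np.float64(0.5656), 'nearh', np.float64(0.476)]
side red [220. 181.] [204 164] [235 197] [array([0.4747, 0.0681]), 'bearing', np.float64(1.6399), 'dist', np.float64(0.767), 'tan-r', np.float64(0.0324), 'near0', np.float64(0.8105), 'nearh', np.float64(0.6822)]
side blue [221. 201.] [201 181] [2
[... 336 characters left out ...]
near0', np.float64(0.9439), 'nearh', np.float64(0.8524)]
side blue [303.  77.] [276  52] [332 105] [array([0.7532, 0.8397]), 'bearing', np.float64(1.4251), 'dist', np.float64(1.5532), 'tan-r', np.float64(0.0992), 'near0', np.float64(1.2839), 'nearh', np.float64(1.1594)]
side brass [317. 304.] [300 269] [336 341] [array([ 0.6345, -0.2624]), 'bearing', np.float64(1.3299), 'dist', np.float64(0.4475), 'tan-r', np.float64(0.0242), 'near0', np.float64(0.428), 'nearh', np.float64(0.3423)]
side brass [326. 155.] [314 140] [338 172] [array([0.7063, 0.118 ]), 'bearing', np.float64(1.355), 'dist', np.float64(0.8343), 'tan-r', np.float64(0.0248), 'near0', np.float64(0.9224), 'nearh', np.float64(0.7375)]
```

The red cup sits on the tin floor: rim bearing matches the tin and contact came at the expected height. Now to the brass cup.

Call:
step_arm(commands=[{"travel": [-0.03, 0.014, 0], "turn": [0, 0, 0]}, {"travel": [-0.07, 0.034, 0], "turn": [0, 0, 0]}, {"travel": [-0.11, 0.053, 0], "turn": [0, 0, 0]}, {"travel": [-0.15, 0.072, 0], "turn": [0, 0, 0]}, {"travel": [-0.19, 0.091, 0], "turn": [0, 0, 0]}])

```text
time: 19.1
position: [0.5659, -0.1213, 0.2022]
tool_rot: [-2.219, -2.222, 0.002]
ft_force: [0.7, 1.7, 0.6]
grip_width: 1.004
grip_force: 0.0
```

Call:
step_arm(commands=[{"travel": [-0.04, 0.019, 0], "turn": [0, 0, 0]}, {"travel": [-0.08, 0.038, 0], "turn": [0, 0, 0]}, {"travel": [-0.12, 0.057, 0], "turn": [0, 0, 0]}, {"travel": [-0.142, 0.068, 0], "turn": [0, 0, 0]}, {"travel": [-0.142, 0.068, 0], "turn": [0, 0, 0]}])

```text
time: 19.6
position: [0.6328, -0.2668, 0.2008]
tool_rot: [-2.227, -2.215, 0.009]
ft_force: [-0.5, -0.5, -0.8]
grip_width: 1.001
grip_force: 0.0
```

Call:
step_arm(commands=[{"travel": [0, 0, 0], "turn": [0, 0, 0]}, {"travel": [0, 0, 0], "turn": [0, 0, 0]}])

```text
time: 19.8
position: [0.6339, -0.2603, 0.2026]
tool_rot: [-2.218, -2.222, -0.0]
ft_force: [-0.3, -0.7, 1.0]
grip_width: 1.0
grip_force: 0.0
```

```bash
python3 - <<'E'
from h import *
s=ctrl.get_state();print(s['position'],s['tool_rot'])
c=cam('wrist');im=save('wrist','w9.png')
for b in blobs(im,'brass',800):
    print(b.mean(0),b.min(0),b.max(0),cyl(c,b,.124,.025))
    P=np.array([onplane(c,*p,.124)[:2] for p in b],np.float32);print(P.min(0),P.max(0))
E
```

```text
[ 0.63394622 -0.26026694  0.20263782] [-2.21764176e+00 -2.22225665e+00 -2.03289129e-04]
[402.82335329 335.1497006 ] [242 323] [559 342] (array([ 0.7209828 , -0.39863982]), 'bearing', np.float64(-1.1637833871470233), 'dist', np.float64(0.22118980947745362), 'tan-r', np.float64(0.11607278544219976), 'near0', np.float64(0.2075330928821138), 'nearh', np.float64(0.1401650375966523))
[ 0.60883784 -0.368046  ] [ 0.85749924 -0.35040197]
[488.01904762 278.82380952] [467 247] [506 313] (array([ 0.79389427, -0.31437645]), 'bearing', np.float64(-0.6374991091071851), 'dist', np.float64(0.19969647475533708), 'tan-r', np.float64(0.020881458632907787), 'near0', np.float64(0.25839690155643), 'nearh', np.float64(0.17451776446125014))
[ 0.77656186 -0.34206697] [ 0.8097038 -0.2884472]
[ 57.87878788 279.66666667] [ 40 246] [ 80 313] (array([ 0.47170089, -0.31550208]), 'bearing', np.float64(-2.503285854675861), 'dist', np.float64(0.20136816030378676), 'tan-r', np.float64(0.021133996437933525), 'near0', np.float64(0.2597611530380331), 'nearh', np.float64(0.17543916141801796))
[ 0.4562393  -0.34338158] [ 0.48987842 -0.2887492 ]
[274.46478873 202.15023474] [242 159] [308 242] (array([ 0.63400054, -0.26013311]), 'bearing', np.float64(-1.5618245415647483), 'dist', np.float64(0.06461612340570216), 'tan-r', np.float64(0.023497526839257835), 'near0', np.float64(0.04288648241735409), 'nearh', np.float64(0.0289649488519461))
[ 0.61067444 -0.28512314] [ 0.65803236 -0.22448485]
```

View pics/w9.png

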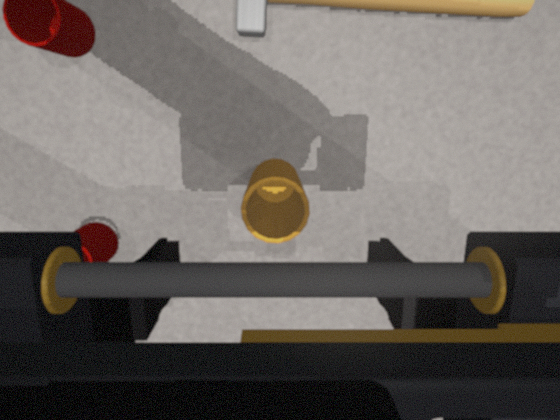

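The brass cup is at px (274,202), at (0.634, -0.260), straight under the tool. I'll descend, grip and lift.

Call:
step_arm(commands=[{"travel": [0, 0, 0.035], "turn": [0, 0, 0]}, {"travel": [0, 0, 0.07], "turn": [0, 0, 0]}, {"travel": [0, 0, 0.1], "turn": [0, 0, 0]}, {"travel": [0, 0, 0.117], "turn": [0, 0, 0]}, {"travel": [0, 0, 0.124], "turn": [0, 0, 0]}])

```text
time: 20.35
position: [0.6336, -0.2601, 0.078]
tool_rot: [-2.217, -2.222, 0.001]
ft_force: [-0.6, -0.1, 0.2]
grip_width: 0.999
grip_force: 0.0
```

Call:
step_arm(commands=[{"travel": [0, 0, 0], "turn": [0, 0, 0]}, {"travel": [0, 0, 0], "turn": [0, 0, 0]}, {"travel": [0, 0, 0], "turn": [0, 0, 0]}, {"travel": [0, 0, 0], "turn": [0, 0, 0]}, {"travel": [0, 0, 0], "turn": [0, 0, 0]}], gripper=0.3, force=25)

```text
time: 20.85
position: [0.6346, -0.2621, 0.0805]
tool_rot: [2.22, 2.222, 0.001]
ft_force: [-0.5, -0.1, -0.1]
grip_width: 0.625
grip_force: 0.0
```

Call:
step_arm(commands=[{"travel": [0, 0, 0], "turn": [0, 0, 0]}, {"travel": [0, 0, 0], "turn": [0, 0, 0]}, {"travel": [0, 0, 0], "turn": [0, 0, 0]}, {"travel": [0, 0, 0], "turn": [0, 0, 0]}])

```text
time: 21.25
position: [0.6346, -0.2621, 0.0802]
tool_rot: [2.22, 2.222, 0.001]
ft_force: [0.5, 0.0, 3.3]
grip_width: 0.566
grip_force: 25.0
```

Call:
step_arm(commands=[{"travel": [0, 0, -0.01], "turn": [0, 0, 0]}, {"travel": [0, 0, -0.04], "turn": [0, 0, 0]}, {"travel": [0, 0, -0.075], "turn": [0, 0, 0]}, {"travel": [0, 0, -0.11], "turn": [0, 0, 0]}, {"travel": [0, 0, -0.125], "turn": [0, 0, 0]}])

```text
time: 21.75
position: [0.635, -0.2628, 0.2082]
tool_rot: [2.218, 2.219, 0.003]
ft_force: [0.2, -0.6, -1.5]
grip_width: 0.564
grip_force: 25.0
```

Call:
step_arm(commands=[{"travel": [0.03, -0.014, 0], "turn": [0, 0, 0]}, {"travel": [0.07, -0.034, 0], "turn": [0, 0, 0]}, {"travel": [0.11, -0.053, 0], "turn": [0, 0, 0]}, {"travel": [0.15, -0.072, 0], "turn": [0, 0, 0]}, {"travel": [0.19, -0.0915, 0], "turn": [0, 0, 0]}])

```text
time: 22.25
position: [0.5407, -0.0704, 0.2033]
tool_rot: [-2.219, -2.221, 0.003]
ft_force: [0.9, 0.5, -1.4]
grip_width: 0.566
grip_force: 25.0
```

Call:
step_arm(commands=[{"travel": [0.04, -0.019, 0], "turn": [0, 0, 0]}, {"travel": [0.08, -0.038, 0], "turn": [0, 0, 0]}, {"travel": [0.12, -0.058, 0], "turn": [0, 0, 0]}, {"travel": [0.1413, -0.0681, 0], "turn": [0, 0, 0]}, {"travel": [0.1413, -0.0681, 0], "turn": [0, 0, 0]}])

```text
time: 22.75
position: [0.4718, 0.0735, 0.2036]
tool_rot: [-2.21, -2.229, 0.001]
ft_force: [0.1, -0.3, -2.5]
grip_width: 0.567
grip_force: 25.0
```

Call:
step_arm(commands=[{"travel": [0, 0, 0], "turn": [0, 0, 0]}, {"travel": [0, 0, 0], "turn": [0, 0, 0]}, {"travel": [0, 0, 0], "turn": [0, 0, 0]}, {"travel": [0, 0, 0], "turn": [0, 0, 0]}])

```text
time: 23.15
position: [0.4746, 0.0682, 0.2045]
tool_rot: [2.223, 2.22, -0.001]
ft_force: [0.7, -0.3, -1.0]
grip_width: 0.567
grip_force: 25.0
```

```bash
python3 - <<'E'
from h import *
s=ctrl.get_state();print(s['position'],s['tool_rot'],s['ft_force'],s['grip_width'])
z=s['position'][2]-.0802
for n in('side','top'):
    c=cam(n);im=save(n,n+'10.png')
    for k,h,r in(('red',.098,.033),('brass',.124+z,.025)):
      for b in blobs(im,k,100):
        if 190<b.mean(0)[0]<270 and b.mean(0)[1]<280: print(n,k,b.mean(0).round(),b.min(0),b.max(0),[np.round(x,4) if not isinstance(x,str) else x for x in cyl(c,b,h,r)])
E
```

```text
[0.47460854 0.06817034 0.20451865] [ 2.22280754e+00  2.21992081e+00 -6.87291868e-04] [ 0.72547924 -0.33324955 -1.02127337] 0.5665682157438773
side red [201. 259.] [188 240] [214 279] [array([ 0.4507, -0.1673]), 'bearing', np.float64(1.7151), 'dist', np.float64(0.5353), 'tan-r', np.float64(0.0201), 'near0', np.float64(0.5656), 'nearh', np.float64(0.476)]
side red [220. 181.] [204 165] [235 197] [array([0.4752, 0.0621]), 'bearing', np.float64(1.6399), 'dist', np.float64(0.7609), 'tan-r', np.float64(0.0322), 'near0', np.float64(0.8105), 'nearh', np.float64(0.6822)]
side brass [216. 133.] [201 101] [230 167] [array([0.4748, 0.0643]), 'bearing', np.float64(1.6402), 'dist', np.float64(0.7632), 'tan-r', np.float64(0.0247), 'near0', np.float64(0.9368), 'nearh', np.float64(0.5608)]
side brass [200.  74.] [177  72] [224  76] [array([0.4426, 0.2121]), 'bearing', np.float64(1.6642), 'dist', np.float64(0.9131), 'tan-r', np.float64(0.0491), 'near0', np.float64(1.5203), 'nearh', np.float64(0.9102)]
top brass [213. 168.] [202 158] [221 175] [array([0.6386, 0.14  ]), 'bearing', np.float64(0.5039), 'dist', np.float64(0.2845), 'tan-r', np.float64(0.0189), 'near0', np.float64(0.3621), 'nearh', np.float64(0.2795)]
```

Call:
step_arm(commands=[{"travel": [0.0017, 0, 0.006], "turn": [0, 0, 0]}, {"travel": [0.0017, 0, 0.014], "turn": [0, 0, 0]}, {"travel": [0.0017, 0, 0.02], "turn": [0, 0, 0]}, {"travel": [0.0017, 0, 0.022], "turn": [0, 0, 0]}, {"travel": [0.0017, 0, 0.022], "turn": [0, 0, 0]}])

```text
time: 23.75
position: [0.4739, 0.0708, 0.182]
tool_rot: [-2.22, -2.222, 0.002]
ft_force: [-0.7, -0.2, -2.2]
grip_width: 0.569
grip_force: 25.0
```

Call:
step_arm(commands=[{"travel": [0, 0, 0.004], "turn": [0, 0, 0]}, {"travel": [0, 0, 0.009], "turn": [0, 0, 0]}, {"travel": [0, 0, 0.014], "turn": [0, 0, 0]}, {"travel": [0, 0, 0.02], "turn": [0, 0, 0]}, {"travel": [0, 0, 0.02], "turn": [0, 0, 0]}])

```text
time: 24.25
position: [0.4736, 0.0708, 0.1616]
tool_rot: [-2.22, -2.222, 0.003]
ft_force: [0.6, -0.7, -1.6]
grip_width: 0.568
grip_force: 25.0
```

```bash
python3 - <<'E'
from h import *
s=ctrl.get_state();print(s['position'],s['ft_force'])
a=save('side','s11.png');b=save('wrist','w11.png')
o=np.hstack([cv2.resize(a[80:230,150:290],(390,418)),cv2.resize(b[:,100:500],(400,418))])
cv2.imwrite('pics/c11.png',cv2.convertScaleAbs(o,alpha=1.6)[:,:,::-1])
E
```

```text
[0.47361635 0.07079971 0.16160897] [ 0.57949179 -0.69978208 -1.57573866]
```

View pics/c11.png

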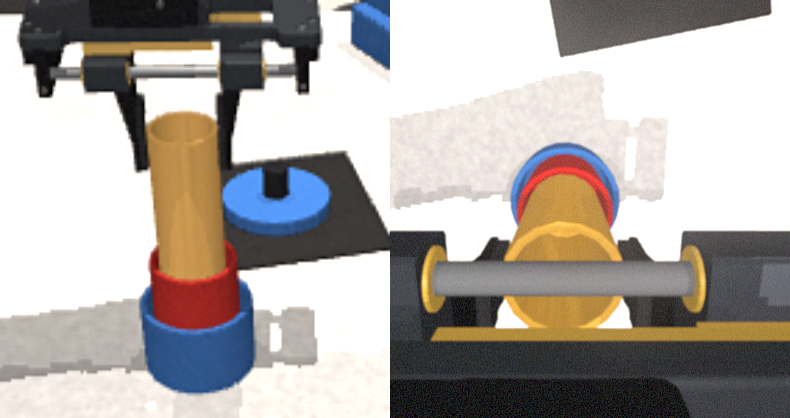

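The brass foot is inside the red mouth at crop (190,278), with the brass about 1 mm to -x. The lid is still flat on the mat. I'll make a small correction and continue down.

Call:
step_arm(commands=[{"travel": [-0.001, 0.001, 0.004], "turn": [0, 0, 0]}, {"travel": [-0.001, 0.001, 0.011], "turn": [0, 0, 0]}, {"travel": [-0.001, 0.001, 0.018], "turn": [0, 0, 0]}, {"travel": [-0.001, 0.001, 0.025], "turn": [0, 0, 0]}, {"travel": [-0.001, 0.001, 0.03], "turn": [0, 0, 0]}])

```text
time: 24.85
position: [0.4749, 0.0699, 0.1317]
tool_rot: [-2.22, -2.222, 0.001]
ft_force: [1.0, -0.2, -2.5]
grip_width: 0.565
grip_force: 25.0
```

Call:
step_arm(commands=[{"travel": [0, 0, 0.006], "turn": [0, 0, 0]}, {"travel": [0, 0, 0.013], "turn": [0, 0, 0]}, {"travel": [0, 0, 0.02], "turn": [0, 0, 0]}, {"travel": [0, 0, 0.027], "turn": [0, 0, 0]}, {"travel": [0, 0, 0.032], "turn": [0, 0, 0]}])

```text
time: 25.35
position: [0.4751, 0.0699, 0.0999]
tool_rot: [-2.22, -2.222, 0.001]
ft_force: [-0.1, -0.2, -2.5]
grip_width: 0.568
grip_force: 25.0
```

Call:
step_arm(commands=[{"travel": [0, 0, 0.001], "turn": [0, 0, 0]}, {"travel": [0, 0, 0.002], "turn": [0, 0, 0]}, {"travel": [0, 0, 0.003], "turn": [0, 0, 0]}, {"travel": [0, 0, 0.003], "turn": [0, 0, 0]}, {"travel": [0, 0, 0.003], "turn": [0, 0, 0]}])

```text
time: 25.85
position: [0.4755, 0.0701, 0.0979]
tool_rot: [2.22, 2.222, 0.001]
ft_force: [0.5, 0.2, -3.2]
grip_width: 0.568
grip_force: 25.0
```

Call:
step_arm(commands=[{"travel": [0, 0, 0.001], "turn": [0, 0, 0]}, {"travel": [0, 0, 0.002], "turn": [0, 0, 0]}, {"travel": [0, 0, 0.003], "turn": [0, 0, 0]}, {"travel": [0, 0, 0.004], "turn": [0, 0, 0]}, {"travel": [0, 0, 0.004], "turn": [0, 0, 0]}])

```text
time: 26.35
position: [0.4752, 0.0699, 0.0935]
tool_rot: [-2.22, -2.222, 0.0]
ft_force: [0.3, -0.4, -3.0]
grip_width: 0.567
grip_force: 25.0
```

Call:
step_arm(commands=[{"travel": [0, 0, 0.0005], "turn": [0, 0, 0]}, {"travel": [0, 0, 0.001], "turn": [0, 0, 0]}, {"travel": [0, 0, 0.0015], "turn": [0, 0, 0]}, {"travel": [0, 0, 0.0015], "turn": [0, 0, 0]}])

```text
time: 26.75
position: [0.4754, 0.07, 0.0921]
tool_rot: [2.221, 2.222, 0.0]
ft_force: [0.3, -0.1, -2.4]
grip_width: 0.567
grip_force: 25.0
```

Call:
step_arm(commands=[{"travel": [0, 0, 0.0005], "turn": [0, 0, 0]}, {"travel": [0, 0, 0.001], "turn": [0, 0, 0]}, {"travel": [0, 0, 0.001], "turn": [0, 0, 0]}])

```text
time: 27.05
position: [0.4756, 0.0701, 0.092]
tool_rot: [-2.22, -2.222, -0.001]
ft_force: [-2.3, -0.5, 5.6]
grip_width: 0.567
grip_force: 25.0
```

The brass cup touched down at 0.092, the height expected for the red cup's floor. I'll release, retreat and check.

Call:
step_arm(commands=[{"travel": [0, 0, 0], "turn": [0, 0, 0]}, {"travel": [0, 0, 0], "turn": [0, 0, 0]}, {"travel": [0, 0, 0], "turn": [0, 0, 0]}, {"travel": [0, 0, 0], "turn": [0, 0, 0]}, {"travel": [0, 0, 0], "turn": [0, 0, 0]}], gripper=0.9)

```text
time: 27.55
position: [0.4753, 0.07, 0.0911]
tool_rot: [2.22, 2.222, -0.0]
ft_force: [0.5, 0.4, -0.1]
grip_width: 0.875
grip_force: 0.0
```

Call:
step_arm(commands=[{"travel": [0, 0, -0.015], "turn": [0, 0, 0]}, {"travel": [0, 0, -0.04], "turn": [0, 0, 0]}, {"travel": [0, 0, -0.07], "turn": [0, 0, 0]}, {"travel": [0, 0, -0.1], "turn": [0, 0, 0]}, {"travel": [0, 0, -0.13], "turn": [0, 0, 0]}])

```text
time: 28.05
position: [0.4752, 0.0699, 0.2223]
tool_rot: [-2.221, -2.222, -0.0]
ft_force: [0.5, -0.2, 0.2]
grip_width: 0.9
grip_force: 0.0
```

Call:
step_arm(commands=[{"travel": [0, 0, 0], "turn": [0, 0, 0]}, {"travel": [0, 0, 0], "turn": [0, 0, 0]}])

```text
time: 28.25
position: [0.4756, 0.07, 0.2214]
tool_rot: [2.22, 2.222, 0.002]
ft_force: [0.1, -0.5, -0.5]
grip_width: 0.9
grip_force: 0.0
```

```bash
python3 - <<'E'
from h import *
s=ctrl.get_state();print(s['position'],s['ft_force'])
c=cam('side');a=save('side','s12.png')
for k,h,r in(('red',.098,.033),('brass',.136,.025),('blue',.06,.043)):
  for b in blobs(a,k,100):
    if 190<b.mean(0)[0]<260 and b.mean(0)[1]<230: print(k,b.mean(0).round(),b.min(0),b.max(0),[np.round(x,4) if not isinstance(x,str) else x for x in cyl(c,b,h,r)])
t=save('top','t12.png');ct=cam('top')
for b in blobs(t,'black',2000): print('mat',cv2.minAreaRect(np.array([onplane(ct,*p,.004)[:2] for p in b],np.float32)))
o=np.hstack([cv2.resize(a[80:230,150:290],(390,418)),cv2.resize(t[180:300,110:230],(400,418))])
cv2.imwrite('pics/c12.png',cv2.convertScaleAbs(o,alpha=1.6)[:,:,::-1])
E
```

```text
[0.47561252 0.07004364 0.22143663] [ 0.11615793 -0.4754202  -0.45163946]
red [220. 183.] [204 167] [235 197] [array([0.4758, 0.0527]), 'bearing', np.float64(1.6399), 'dist', np.float64(0.7515), 'tan-r', np.float64(0.0318), 'near0', np.float64(0.8105), 'nearh', np.float64(0.6822)]
brass [219. 165.] [207 150] [231 179] [array([0.4758, 0.0703]), 'bearing', np.float64(1.6383), 'dist', np.float64(0.7691), 'tan-r', np.float64(0.0244), 'near0', np.float64(0.8825), 'nearh', np.float64(0.6885)]
brass [194.  63.] [168  62] [219  66] [array([0.3917, 0.5711]), 'bearing', np.float64(1.6776), 'dist', np.float64(1.2755), 'tan-r', np.float64(0.073), 'near0', np.float64(1.6163), 'nearh', np.float64(1.2611)]
blue [221. 201.] [201 181] [240 220] [array([0.4765, 0.0451]), 'bearing', np.float64(1.6397), 'dist', np.float64(0.744), 'tan-r', np.float64(0.0409), 'near0', np.float64(0.7286), 'nearh', np.float64(0.658)]
blue [249. 151.] [230 140] [268 164] [array([0.5405, 0.2213]), 'bearing', np.float64(1.5569), 'dist', np.float64(0.9185), 'tan-r', np.float64(0.046), 'near0', np.float64(0.9439), 'nearh', np.float64(0.8524)]
```

View pics/c12.png

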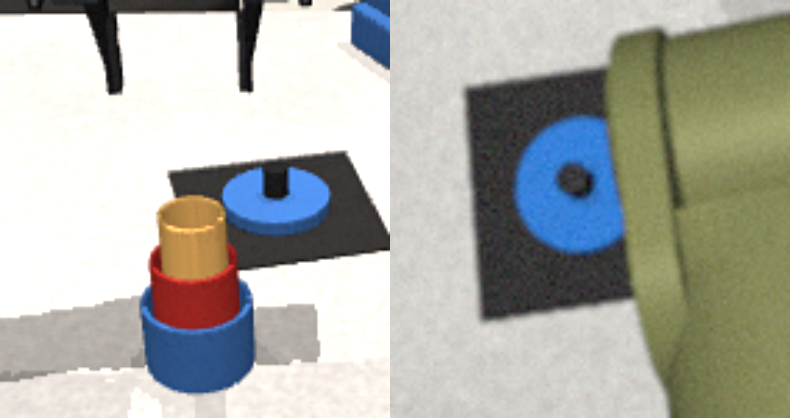

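The cups stand nested and upright in the tin (side crop px (190,290)), with the rims stepped as specified. The lid lies knob up at (275,200), wholly on the mat, and the gripper is clear of everything.

```bash
python3 -c "
from bench import ctrl
print(ctrl.close_job())"
```

```text
the job is handed in; nothing more can be done
None
```

I handed the job in at about 28 s: the lid is knob up and wholly on the mat, the red cup stands on the tin's floor, and the brass cup stands on the red cup's floor; the judge's verdict was not shown.

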